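# Lay out microscope optics on the layout board

### The arm

A 6-joint arm with a two-finger parallel gripper is mounted at the origin on the work surface. World frame = base frame: x ahead of the robot, y to its left, z up, the work surface at z = 0. Lengths are in mm, angles in rad, forces in N, time in s.
With the tool pointing down it reaches from about 375 to 975 mm from the base axis. Payload 3.8 kg.
Tool frame: the origin (TCP) lies between the finger pads; the fingertips stand 17 mm ahead of it and the grasp point (between the pads) lies 2 mm behind it; z points along the fingers, x is the direction in which the jaws open and shut, and the axes are right-handed (so a half turn about z gives the same grasp; the last joint's range is limited). The gripper opens to 88 mm and grips with 3 to 60 N. Pads are 18 mm wide; open, the fingers measure 123 mm over their backs; the gripper's body (75 mm by 187 mm) begins 45 mm behind the grasp point.
Start: joints at [-1.151, 0.264, 1.604, -0, 1.274, -0.037], TCP at [297.722, -605.789, 255.706] pointing down, gripper open.
Joint ranges: [-2.63, 2.63], [-0.94, 2.18], [0.31, 2.57], [-1.31, 4.45], [0, 2.66], [-2.55, 2.55]. Speed limits (rad/s): [2.57, 2.57, 3.14, 3.14, 3.14, 3.14].

### API

Orientations are given as a unit quaternion [w, x, y, z].
In Python, from plant import ctrl, vision, order, status gives the robot as it stands. Calls block until the motion is done:
- ctrl.move_pose(position, orientation): joint-space move of the TCP to a pose.
- ctrl.line_to(position, ori=None, velocity=150, threshold=None): straight line of the TCP; ori=None keeps the orientation; velocity is the mean speed in mm/s. With threshold (N) it stops when the force on the tool has changed by that much, and returns True; else False.
- ctrl.move_j(angles): joint-space move.
- ctrl.release() and ctrl.close(): open the fingers fully, or close them until they stop; the grip force is fixed at half the most.
- ctrl.pause(seconds).
- ctrl.solve_ik(position, orientation): joint angles nearest the present ones, or None.
- vision.grab_frame(name): name is "scene" or "top" or "wrist"; returns (picture, depth): 384x512x3 uint8, red, green, blue; 384x512 float32, mm along the optical axis (not along the pixel's ray), 0 where there is no reading.
- vision.camera_params(name): a dict with "fx", "fy", "cx", "cy" (pixels), "dist" ([k1, k2, p1, p2, k3] as OpenCV has them; the pictures are not rectified), "camera_from_world" (4x4, takes a point from world to camera coordinates); the wrist camera has in their place "tool_from_camera" (4x4, takes a point from camera to tool coordinates, whose origin is the TCP and whose axes are the tool frame's). Camera axes: x right, y down, z forward; pixel columns grow to the right and rows downward; lengths in mm; the calibration is good to about 2 mm. A picture is of the moment at which its call begins: read the wrist's pose just before it. camera_params takes no time and is no camera call.
A pose or a line that the arm cannot do raises ctrl.Unreachable and nothing moves.
- order.close_job(): hands the job in, once; it reports no verdict.
Trained networks look in the newest picture that a camera, given by its name, has taken for a name from the list of things; names that differ only in an ending like _2 or _b are one class to them, and where a whole thing is asked for, a point or a joint stands for the part that bears it (a point fixed in the world has none). Each returns a list of dicts, best first, with "p" (0 to 1); they miss things now and then, are a little off and sometimes report something else, mostly with a low value. They report only what shows in the picture. A call takes as long as a camera call. They do not tell look-alikes from the thing itself.
- vision.trace(camera, target): "mask" (384x512 bool, what is visible of it) and "extent" ([left, top, width, height] in pixels, round what is visible of it).
Readings, each from a call of its own:
- status.get_time(): time.
- status.get_joint_positions(): joint angles.
- status.get_joint_velocities(): joint speeds.
- status.get_joint_efforts(): joint torques, N m.
- status.get_tool_pos(): TCP position.
- status.get_tool_rot(): TCP orientation.
- status.get_wrist_force(): force on the tool from outside, world axes, zero at the start.
- status.get_torque(): the same for the moment, N m.
- status.get_opening(): finger opening in mm.
Only numpy, scipy, OpenCV 4.12 (cv2) and the standard library are available. Lean on these libraries where they do the work, as an engineer would, in place of code of your own. Each camera call takes 0.05 s, during which the arm holds its last target.

### The job

Lay out the microscope's loose optics on the grey board, around the condenser and the camera that are already fixed on it: stand the long, slim objective on the spot between the condenser and the camera, stand the eyepiece on the spot directly behind the condenser (the next spot away from the robot), stand the short, fat objective on the spot directly in front of the camera (the next spot towards the robot), and lay the filter centred on top of the condenser. Each piece ends upright and centred on its own spot, let go and at rest; leave the oil bottle, the petri dish and the slide box where they are.

Things in the scene. Friction and masses are not known exactly. Their poses are not given: they have to be found in the camera images.
- board: Fixed grey board 250 x 250 x 6 mm on the bench; origin at the centre of its underside. Its x axis points away from the robot within 15 degrees, y to the left. Nine flat white rings 44 mm across (the spots) are printed in a 3 x 3 grid, centres at -85, 0, +85 mm in x and y. Condenser and camera stand on the end spots of the middle row (x = 0, y = +85 and -85), either way round.
- condenser: Fixed round black condenser with a thin silver band, 45 mm high, up to 61 mm in diameter, flat top 54 mm across with a small lens window flush in it. Origin at the centre of its underside, on the board's top face; axes parallel to the board's. Its flat top is 51 mm above the bench.
- camera: Fixed square silver digital camera, 54 x 54 mm and 42 mm high, with a black band round its foot and a dark round lens mount 32 mm across standing 8 mm up on its top (50 mm in all). Origin at the centre of its underside, on the board's top face; axes parallel to the board's.
- long_objective: Loose steel microscope objective, the long, slim one: upright cylinder 28 mm in diameter up to 40 mm height, then tapering to 14 mm at its top, 60 mm high in all, dark band (29 mm across) from 4 to 14 mm height. Stands on its flat end; origin at the centre of the underside, z up. Nominally 0.12 kg.
- short_objective: Loose steel microscope objective, the short, fat one: upright cylinder 40 mm in diameter up to 26 mm height, then tapering to 32 mm at its top, 34 mm high in all, dark band (41 mm across) from 4 to 12 mm height, black lens 20 mm across in its top. Stands on its flat end; origin at the centre of the underside, z up. Nominally 0.14 kg.
- eyepiece: Loose eyepiece standing upright: a silver barrel 30 mm in diameter and 22 mm high below, a black head 38 mm in diameter above it from 22 to 50 mm height (rib 39 mm across at 26 to 29 mm). Origin at the centre of the underside, z up. Nominally 0.10 kg.
- filter: Loose flat round filter lying on the bench: a disc 45 mm in diameter and 8 mm thick, dark metal rim with a white frosted pane. Origin at the centre of the underside, z up. Nominally 0.035 kg.
- oil_bottle: Bystander: small amber bottle with black cap, 32 mm in diameter, 70 mm high, origin at the centre of its underside. Not to be disturbed.
- petri_dish: Bystander: closed petri dish, a flat disc with a white lid, 93 mm in diameter, 15.5 mm high, origin at the centre of its underside. Not to be disturbed.
- slide_box: Bystander: brown cardboard slide box 85 x 60 x 33 mm, origin at the centre of its underside. Not to be disturbed.
Not all that is in view belongs to the job. Several things look just like the filter: the one meant starts farthest to the robot's left.

How it is judged:
By the outcome, as a careful person would: the job done as asked, in the order asked, and still so for the second after the job is handed in, with the robot touching nothing.
It also fails if it takes over 109 s, if anything falls off the work surface, if the arm or the gripper's body presses on something with over 40 N, if the wrist force passes 120 N, or if a joint passes its speed limit or range.

## Working session

There is one attempt and no reset: what is moved stays moved. The work goes in short steps, each a Python script; the robot and the scene stay as the last script left them, time stands still between calls to the robot, and variables do not carry over. Pictures are saved under pics/ and viewed, and the job is handed in when it is done.

```bash
ls; mkdir -p pics; python3 - <<'E'
from plant import ctrl, vision, order, status
import cv2
for n in ("scene","top","wrist"):
    p,d=vision.grab_frame(n); cv2.imwrite(f"pics/{n}0.png",p[:,:,::-1])
    c=vision.camera_params(n); print(n,c)
print(status.get_time(),status.get_tool_rot(),status.get_opening())
E
```

```text
pics
scene {'fx': 354.338455788873, 'fy': 354.338455788873, 'cx': 254.66903934773188, 'cy': 189.7186848051942, 'dist': array([-0.09348259,  0.        ,  0.        ,  0.        ,  0.        ]), 'camera_from_world': array([[ 7.20625821e-01,  6.93317115e-01, -3.13119770e-03,
        -3.76063653e+02],
       [ 4.94937008e-01, -5.17583976e-01, -6.97957152e-01,
        -2.53688174e+02],
       [-4.85526297e-01,  5.01416200e-01, -7.16132676e-01,
         1.28985395e+03],
       [ 0.00000000e+00,  0.00000000e+00,  0.00000000e+00,
         1.00000000e+00]])}
top {'fx': 438.30112007104, 'fy': 438.30112007104, 'cx': 256.55832957989054, 'cy': 192.37059725305153, 'dist': array([0.04573545, 0.        , 0.        , 0.        , 0.        ]), 'camera_from_world': array([[-2.60261259e-02, -9.99649792e-01, -4.78889587e-03,
        -2.49345019e+01],
       [-9.90491556e-01,  2.64344643e-02, -1.35009990e-01,
         5.74634921e+02],
       [ 1.35089301e-01,  1.22957391e-03, -9.90832664e-01,
         1.39039416e+03],
       [ 0.00000000e+00,  0.00000000e+00,  0.00000000e+00,
         1.00000000e+00]])}
wrist {'fx': 275.8677940268929, 'fy': 275.8677940268929, 'cx': 257.84639678950424, 'cy': 184.9686809698316, 'dist': array([-0.04530125,  0.        ,  0.        ,  0.        ,  0.        ]), 'tool_from_camera': array([[ 9.99999264e-01,  8.09639127e-04, -9.04037453e-04,
         1.59358763e+00],
       [-4.76119164e-04,  9.46941684e-01,  3.21405073e-01,
        -8.34072277e+01],
       [ 1.11629287e-03, -3.21404406e-01,  9.46941372e-01,
        -1.29168332e+02],
       [ 0.00000000e+00,  0.00000000e+00,  0.00000000e+00,
         1.00000000e+00]])}
0.15 [-4.89567757e-04  8.48852619e-01 -5.28628837e-01 -7.38199075e-04] 88.13178916397848
```

View pics/top0.png

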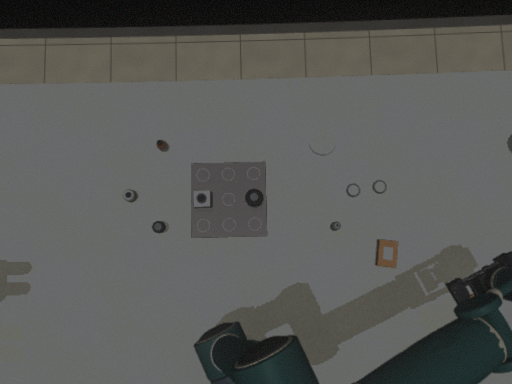

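View pics/scene0.png

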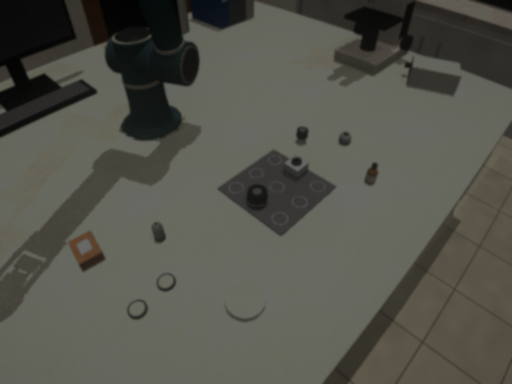

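```bash
cat > h.py <<'E'
from plant import ctrl, vision, order, status
import cv2, numpy as np
from scipy.spatial.transform import Rotation as R
def K(c): return np.array([[c['fx'],0,c['cx']],[0,c['fy'],c['cy']],[0,0,1.]])
def wfc(n):
    c=vision.camera_params(n)
    if n!='wrist': return c,np.linalg.inv(c['camera_from_world'])
    q=status.get_tool_rot(); T=np.eye(4); T[:3,:3]=R.from_quat(np.r_[q[1:],q[0]]).as_matrix(); T[:3,3]=status.get_tool_pos()
    return c,T@c['tool_from_camera']
def onplane(c,W,uv,z):
    "pixels -> world points at height z"
    n=cv2.undistortPoints(np.asarray(uv,float).reshape(-1,1,2),K(c),c['dist'])[:,0]
    r=np.c_[n,np.ones(len(n))]@W[:3,:3].T; o=W[:3,3]
    return o+r*((z-o[2])/r[:,2])[:,None]
def proj(c,W,P):
    M=np.linalg.inv(W); rv=cv2.Rodrigues(M[:3,:3])[0]
    return cv2.projectPoints(np.asarray(P,float).reshape(-1,1,3),rv,M[:3,3],K(c),c['dist'])[0][:,0]
def cloud(c,W,d,mask):
    v,u=np.nonzero(mask&(d>0)); n=cv2.undistortPoints(np.c_[u,v].astype(float).reshape(-1,1,2),K(c),c['dist'])[:,0]
    return (np.c_[n,np.ones(len(n))]*d[v,u][:,None])@W[:3,:3].T+W[:3,3]
H=dict(board=6,condenser=51,camera=56,long_objective=60,short_objective=34,eyepiece=50,filter=8,oil_bottle=70,petri_dish=15.5,slide_box=33)
E
python3 - <<'E'
from h import *
p,d=vision.grab_frame('top'); c,W=wfc('top')
g=np.clip(p.astype(float)*2,0,255).astype(np.uint8)
cv2.imwrite('pics/t1.png',cv2.resize(g[120:280,110:420,::-1],None,fx=2.5,fy=2.5,interpolation=cv2.INTER_CUBIC))
for n in H:
    for r in vision.trace('top',n)[:4]:
        e=r['extent']; uv=[e[0]+e[2]/2-.5,e[1]+e[3]/2-.5]; q=cloud(c,W,d,r['mask'])
        print(n,round(r['p'],2),np.round(e),np.round(onplane(c,W,[uv],H[n]/2)[0]),'cloud med',np.round(np.median(q,0)),'zmax',np.round(np.percentile(q[:,2],95)))
E
```

```text
board 0.86 [189. 162.  76.  74.] [560.  60.   3.] cloud med [553.  53.   4.] zmax 10.0
condenser 0.71 [244. 190.  23.  17.] [559. -33.  26.] cloud med [557. -31.  49.] zmax 54.0
camera 0.69 [192. 192.  21.  16.] [556. 140.  28.] cloud med [558. 137.  47.] zmax 57.0
eyepiece 0.58 [125. 190.  15.  14.] [573. 368.  25.] cloud med [576. 374.  30.] zmax 36.0
eyepiece 0.54 [153. 223.  15.   9.] [472. 276.  25.] cloud med [472. 275.  47.] zmax 52.0
filter 0.55 [372. 179.  16.  16.] [ 588. -448.    4.] cloud med [ 586. -447.    7.] zmax 13.0
filter 0.51 [344. 181.  15.  14.] [ 586. -357.    4.] cloud med [ 577. -361.    7.] zmax 12.0
filter 0.5 [376. 239.  21.  31.] [ 367. -458.    4.] cloud med [ 368. -450.   32.] zmax 37.0
filter 0.39 [246. 188.  18.  16.] [569. -33.   4.] cloud med [556. -31.  49.] zmax 54.0
oil_bottle 0.52 [158. 141.   6.  10.] [738. 273.  35.] cloud med [738. 265.  44.] zmax 69.0
petri_dish 0.89 [309. 130.  26.  25.] [ 744. -265.    8.] cloud med [ 745. -265.   14.] zmax 20.0
slide_box 0.78 [379. 240.  20.  30.] [ 365. -461.   16.] cloud med [ 368. -451.   32.] zmax 37.0
```

View pics/t1.png

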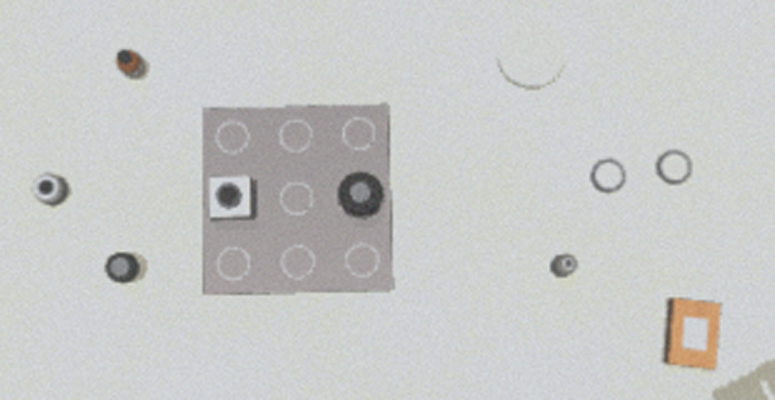

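Candidates seen in the top picture:
- **Filter:** the rings at (353,190) and (379,187). The one further to the robot's left is (353,190). The box at (388,253) is a false hit.
- **Eyepiece or short objective:** the dark head at (158,227) and the silver piece with a black lens at (130,196).
- **Long objective:** the slim piece at (336,226).
- **Fixed pieces:** the camera is at (203,199), on the left of the board. The condenser is at (254,197), on the right.

Next I'll look at the board with the wrist camera.

```bash
cat >> h.py <<'E'
def ori(a): 
    q=(R.from_euler('z',a)*R.from_euler('x',np.pi)).as_quat(); return np.r_[q[3],q[:3]]
def snap(tag,n='wrist',g=2.0):
    c,W=wfc(n); p,d=vision.grab_frame(n)
    cv2.imwrite(f'pics/{tag}.png',np.clip(p[:,:,::-1].astype(float)*g,0,255).astype(np.uint8)); return p,d,c,W
E
python3 - <<'E'
from h import *
print(status.get_time()); ctrl.move_pose([470,-300+10,190],ori(0)); print(status.get_time(),status.get_joint_positions())
p,d,c,W=snap('w_long')
for n in ('long_objective','filter'):
    for r in vision.trace('wrist',n)[:3]:
        q=cloud(c,W,d,r['mask']);print(n,r['p'],r['extent'],np.round(np.median(q,0)),np.percentile(q[:,2],97)); 
ctrl.move_pose([560,80,210],ori(0)); print(status.get_time())
p,d,c,W=snap('w_board'); np.savez('board.npz',p=p,d=d,W=W)
E
```

```text
0.7
2.0667 [-5.99097927e-01  8.43389458e-02  1.93771747e+00 -4.45066457e-04
  1.11829870e+00 -5.97661629e-01]
long_objective 0.62 [233.6, 156.0, 27.8, 34.9] [ 460. -287.   53.] 60.72992218619544
filter 0.58 [324.8, 201.9, 36.0, 30.0] [ 575. -354.    8.] 9.949983473203229
filter 0.57 [324.4, 266.6, 23.8, 22.7] [ 574. -448.    8.] 246.02638911884205
3.6417
```

View pics/w_board.png

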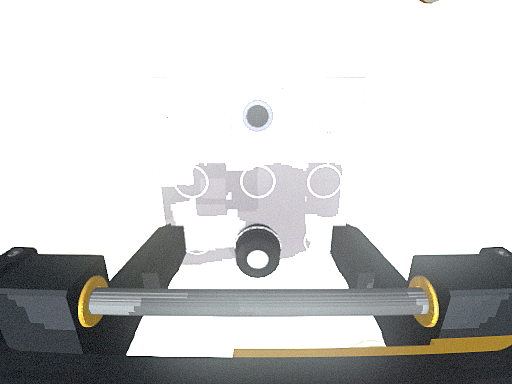

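View pics/w_long.png

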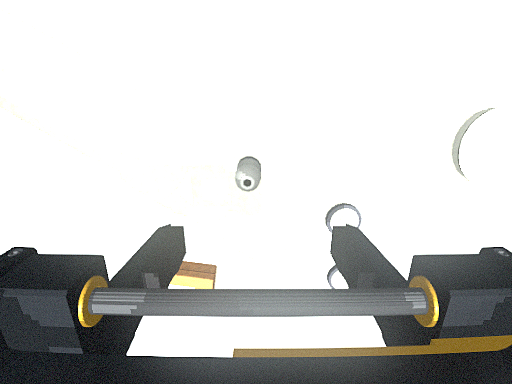

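```bash
python3 - <<'E'
from h import *
f=np.load('board.npz'); p=f['p']; W=f['W']; c=vision.camera_params('wrist')
cv2.imwrite('pics/wb1.png',cv2.resize(p[60:290,120:400,::-1],None,fx=2.8,fy=2.5,interpolation=cv2.INTER_CUBIC))
g=cv2.cvtColor(p,cv2.COLOR_RGB2GRAY).astype(float)
print(np.percentile(g,[5,50,95]))
E
```

```text
[ 25. 225. 231.]
```

View pics/wb1.png

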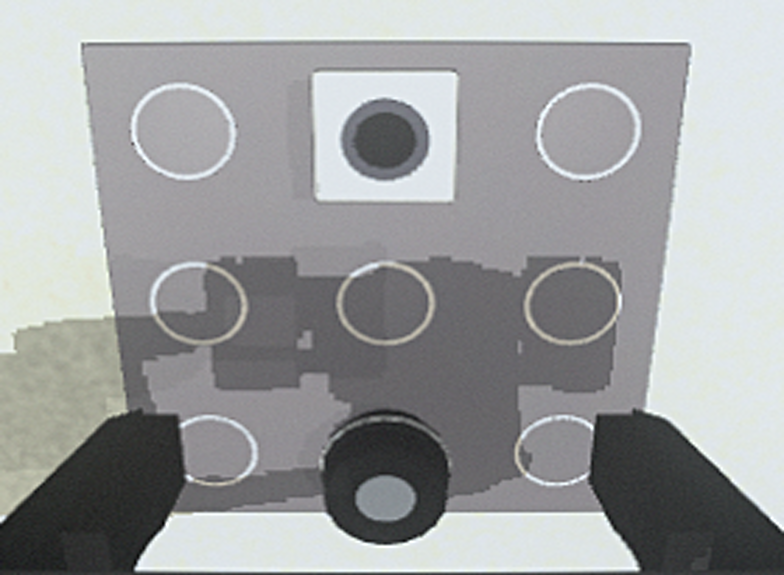

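```bash
cat >> h.py <<'E'
from scipy.optimize import least_squares
def fitboard(p,c,W,x0,skip=(),ymax=235,tol=5):
    g=cv2.cvtColor(p,cv2.COLOR_RGB2GRAY); th=cv2.morphologyEx(g,cv2.MORPH_TOPHAT,np.ones((7,7)))
    v,u=np.nonzero(th>18); k=v<ymax; u,v=u[k],v[k]
    P=onplane(c,W,np.c_[u,v],6)[:,:2]
    C=np.array([[i,j] for i in(-85,0,85) for j in(-85,0,85) if (i,j) not in ((0,85),(0,-85)) and (i,j) not in skip],float)
    x=np.r_[x0,21.]
    for t in (tol*2,tol,3,3):
        def loc(x): 
            s,cc=np.sin(x[2]),np.cos(x[2]); return (P-x[:2])@np.array([[cc,-s],[s,cc]])
        D=np.linalg.norm(loc(x)[:,None]-C,axis=2); i=D.argmin(1); m=abs(D.min(1)-x[3])<t
        f=lambda x:(np.linalg.norm(loc(x)-C[i],axis=1)-x[3])[m]
        x=least_squares(f,x,loss='soft_l1').x
    print('board',np.round(x,3),'rms',np.sqrt(np.mean(f(x)**2)).round(2),'n',np.bincount(i[m]))
    return x
def b2w(b,xy): return np.r_[R.from_euler('z',b[2]).as_matrix()[:2,:2]@np.array(xy,float)+b[:2]]
E
python3 - <<'E'
from h import *
f=np.load('board.npz'); p=f['p']; W=f['W']; c=vision.camera_params('wrist')
b=fitboard(p,c,W,[556,54,0.0])
d=f['d']
# compare top camera
p2,d2=vision.grab_frame('top'); c2,W2=wfc('top'); 
b2=fitboard(p2,c2,W2,[556,54,0.0],ymax=400)
np.save('b.npy',b)
for nm,xy,z in (('cond',(0,-85),51),('cam',(0,85),56)): print(nm,b2w(b,xy),proj(c,W,[*b2w(b,xy),z]))
E
```

```text
board [559.376  53.606  -0.     21.015] rms 0.97 n [ 67 261 270 268  76 254 284]
board [5.58872e+02 5.95010e+01 2.00000e-03 2.50820e+01] rms 1.43 n [ 8 28  3  7  1 21]
cond [559.34341689 -31.39426138] [[257.22933369 259.06068615]]
cam [559.40822888 138.60572627] [[257.09554111 115.78179413]]
```

```bash
python3 - <<'E'
from h import *
bs=[];As=[]
b0=np.load('b.npy'); A=[0,np.pi/2,-np.pi/2]; bs=[b0]
for a in A[1:]:
    off=-25*np.array([np.sin(a),-np.cos(a)])
    ctrl.move_pose([559+off[0],54+off[1],210],ori(a)); ctrl.pause(.2)
    p,d,c,W=snap(f'w_b{a:.1f}',g=1); np.savez(f'board{a:.1f}.npz',p=p,d=d,W=W); print(status.get_time(),status.get_tool_pos())
    bs.append(fitboard(p,c,W,b0[:3]))
M=[];y=[]
for a,b in zip(A,bs):
    Rt=np.array([[np.cos(a),np.sin(a)],[np.sin(a),-np.cos(a)]]); M.append(np.c_[np.eye(2),Rt]); y.append(b[:2])
s=np.linalg.lstsq(np.vstack(M),np.hstack(y),rcond=None); print('true xy, tool bias',s[0], 'res',np.vstack(M)@s[0]-np.hstack(y))
E
```

```text
5.425 [534.0359977   54.03933367 209.99779549]
board [ 5.59446e+02  5.37560e+01 -1.00000e-03  2.09690e+01] rms 0.92 n [277 281 262 265  71  78  65]
8.325 [583.98544412  54.0158911  209.99207276]
board [ 5.59267e+02  5.36960e+01 -1.00000e-03  2.09640e+01] rms 0.94 n [ 76  81  68 269 289 275 264]
true xy, tool bias [5.59353794e+02 5.37182062e+01 2.75101487e-02 9.69481929e-02] res [ 0.00548125  0.01552553  0.00502214 -0.01050339 -0.01050339 -0.00502214]
```

```bash
cat >> h.py <<'E'
from scipy.optimize import minimize
PROF=dict(long_objective=[(0,14),(4,14.5),(14,14.5),(40,14),(60,7)],short_objective=[(0,20),(4,20.5),(12,20.5),(26,20),(34,16)],
 eyepiece=[(0,15),(22,19),(26,19.5),(29,19.5),(50,19)],filter=[(0,22.5),(8,22.5)])
def sil(c,W,name,xy,z0=0,S=8):
    t=np.linspace(0,2*np.pi,48,endpoint=False); P=np.vstack([np.c_[xy[0]+r*np.cos(t),xy[1]+r*np.sin(t),np.full(48,z+z0)] for z,r in PROF[name]])
    uv=proj(c,W,P); h=cv2.convexHull(((uv+.5)*S-.5).astype(np.float32))
    im=np.zeros((384*S//2,512*S//2),np.uint8); return h,uv
def fitobj(c,W,name,mask,xy0,z0=0):
    m=mask.astype(np.float32); ys,xs=np.nonzero(mask); x1,y1=max(xs.min()-12,0),max(ys.min()-12,0); x2,y2=xs.max()+13,ys.max()+13
    S=6; M=cv2.resize(m[y1:y2,x1:x2],None,fx=S,fy=S,interpolation=cv2.INTER_LINEAR)>.5
    def f(xy):
        _,uv=sil(c,W,name,xy,z0); h=cv2.convexHull(((uv+.5-[x1,y1])*S-.5).astype(np.float32))
        I=np.zeros(M.shape,np.uint8); cv2.fillConvexPoly(I,np.round(h*16).astype(np.int32),1,shift=4); I=I>0
        return 1-(I&M).sum()/(I|M).sum()
    s=minimize(f,xy0,method='Nelder-Mead',options=dict(initial_simplex=[xy0,np.add(xy0,[5,0]),np.add(xy0,[0,5])],xatol=.05,fatol=1e-4))
    return s.x,1-s.fun
def dmask(c,W,d,hmin,xy,rad,hmax=100):
    v,u=np.mgrid[0:384,0:512]; P=cloud(c,W,np.where(d>0,d,1e-6),np.ones(d.shape,bool)).reshape(384,512,3)
    return (d>0)&(P[...,2]>hmin)&(P[...,2]<hmax)&(np.hypot(P[...,0]-xy[0],P[...,1]-xy[1])<rad),P
def overlay(tag,p,c,W,name,xy,z0=0):
    _,uv=sil(c,W,name,xy,z0); im=p[:,:,::-1].copy(); n=48
    im=cv2.resize(im,None,fx=3,fy=3,interpolation=cv2.INTER_CUBIC)
    for k in range(len(uv)//n): cv2.polylines(im,[np.round((uv[k*n:(k+1)*n]+.5)*3-.5).astype(np.int32)],True,(0,0,255),1)
    u,v=(uv.mean(0)*3).astype(int); cv2.imwrite(f'pics/{tag}.png',im[max(v-200,0):v+200,max(u-250,0):u+250])
def look(tag,name,xy,a,z=170,z0=0):
    dd=(z-z0-116)*.339; y=np.array([np.sin(a),-np.cos(a)])
    ctrl.move_pose([*(np.array(xy)-y*dd),z],ori(a)); ctrl.pause(.2)
    p,d,c,W=snap(tag,g=1); m,P=dmask(c,W,d,3.5+z0,xy,60); res=[]
    if m.any(): res.append(('depth',)+fitobj(c,W,name,m,P[m].mean(0)[:2],z0))
    for r in vision.trace('wrist',name)[:3]:
        q=np.median(cloud(c,W,d,r['mask']),0)
        if np.hypot(*(q[:2]-xy))<60: res.append(('net %.2f'%r['p'],)+fitobj(c,W,name,r['mask'],q[:2],z0))
    for r in res: print(name,r[0],np.round(r[1],2),'IoU',round(r[2],3))
    overlay(tag+'_o',p,c,W,name,res[-1][1],z0); print('t',status.get_time()); return res,(p,d,c,W)
E
python3 - <<'E'
from h import *
look('l1','long_objective',[465,-288],0)
E
```

```text
long_objective depth [ 459.27 -295.02] IoU 0.948
long_objective net 0.62 [ 459.28 -295.34] IoU 0.948
t 10.5167
```

View pics/l1_o.png

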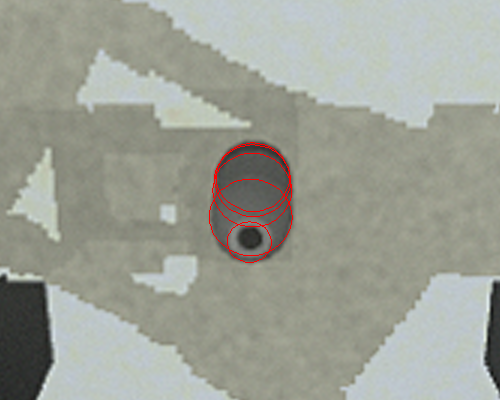

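The overlay sits on the long objective and both fits agree, so I'll grasp it and place it.

```bash
cat >> h.py <<'E'
BD=np.array([559.35,53.72,-0.0005])
def pick(xy,z,a):
    ctrl.move_pose([*xy,z+70],ori(a)); hit=ctrl.line_to([*xy,z],velocity=90,threshold=8); print('hit',hit)
    ctrl.close(); print('open',round(status.get_opening(),1),'F',np.round(status.get_wrist_force(),1))
    ctrl.line_to([*xy,z+110],velocity=150); print('open',round(status.get_opening(),1),'F',np.round(status.get_wrist_force(),1),'t',status.get_time())
def place(xy,z,a,up=100):
    ctrl.move_pose([*xy,z+60],ori(a)); ctrl.line_to([*xy,z+12],velocity=100)
    hit=ctrl.line_to([*xy,z+.3],velocity=25,threshold=5); print('hit',hit,np.round(status.get_tool_pos(),2),np.round(status.get_wrist_force(),1))
    ctrl.pause(.2); ctrl.release(); ctrl.pause(.2); ctrl.line_to([*xy,z+up],velocity=120); print('open',status.get_opening(),'t',status.get_time())
E
python3 - <<'E'
from h import *
a=0
pick([459.28,-295.18],33,a); 
place(b2w(BD,[0,0]),39,a)
E
```

```text
hit False
open 27.4 F [ 0.6 -0.1  0.1]
open 27.4 F [-1.1 -1.5 -1.4] t 13.6667
hit False [559.27  53.76  39.17] [-0.6  1.1 -1.3]
open 88.23833308068991 t 18.6583
```

```bash
python3 - <<'E'
from h import *
look('l2','long_objective',BD[:2],0,z=180,z0=6)
look('e1','eyepiece',[472,276],np.pi/2)
E
```

```text
long_objective depth [559.16  53.94] IoU 0.651
long_objective net 0.60 [559.18  53.9 ] IoU 0.932
t 19.2583
eyepiece depth [470.42 278.68] IoU 0.939
eyepiece net 0.90 [470.6  278.54] IoU 0.947
t 20.6333
```

View pics/l2_o.png

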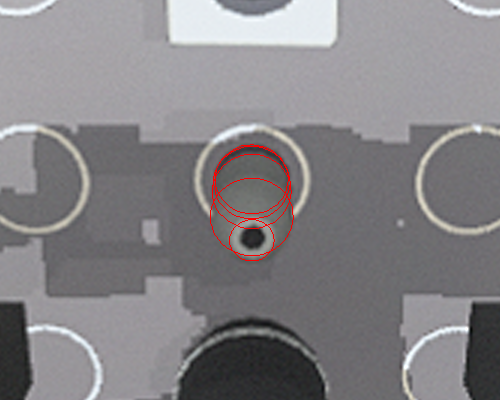

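View pics/e1_o.png

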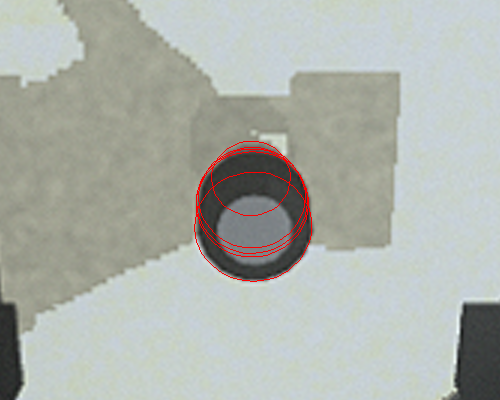

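```bash
python3 - <<'E'
from h import *
p=cv2.imread('pics/e1.png'); c,W=wfc('wrist')
for k,xy in enumerate(([470.5,278.6],[472,278.6])):
    _,uv=sil(c,W,'eyepiece',xy); u0,v0=uv.mean(0).astype(int)-[30,30]
    im=cv2.resize(p[v0:v0+60,u0:u0+60],None,fx=6,fy=6,interpolation=cv2.INTER_CUBIC)
    im=np.clip(im*1.0+0,0,255).astype(np.uint8)
    for j in (0,1,4): cv2.polylines(im,[np.round((uv[j*48:j*48+48]-[u0,v0]+.5)*6-.5).astype(np.int32)],True,(0,0,255),1)
    L=im if k==0 else np.hstack([L,im])
cv2.imwrite('pics/e1z.png',L)
E
```

```text
(no output)
```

View pics/e1z.png

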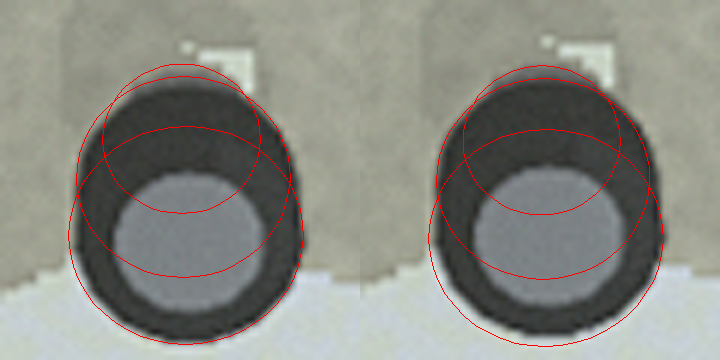

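```bash
python3 - <<'E'
from h import *
a=np.pi/2
pick([470.8,279.0],47,a); 
t=b2w(BD,[85,-85]); place(t,53,a)
look('e2','eyepiece',t,a,z=180,z0=6)
look('s1','short_objective',[574,372],a)
E
python3 - <<'E'
import cv2,numpy as np
a=cv2.imread('pics/e2_o.png');b=cv2.imread('pics/s1_o.png');h=min(len(a),len(b));cv2.imwrite('pics/es.png',cv2.resize(np.hstack([a[:h],b[:h]]),None,fx=.8,fy=.8))
E
```

```text
hit False
open 37.1 F [0.6 0.3 0.4]
open 37.4 F [-0.7 -0.3 -0.6] t 23.5917
hit False [644.21 -31.36  53.15] [ 0.4  0.6 -0.6]
open 87.99382472397185 t 28.4333
eyepiece depth [644.02 -32.62] IoU 0.92
eyepiece net 0.84 [644.03 -33.  ] IoU 0.923
t 28.9917
short_objective depth [578.71 378.96] IoU 0.952
short_objective net 0.65 [578.62 378.93] IoU 0.948
t 30.8083
```

View pics/es.png

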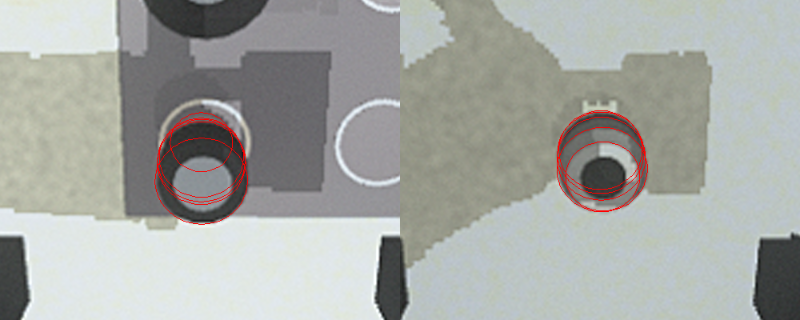

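```bash
cat >> h.py <<'E'
def zoom(tag,src,c,W,name,xys,z0,sel,hw=34):
    p=cv2.imread(src); L=[]
    _,uv=sil(c,W,name,xys[0],z0); u0,v0=uv.mean(0).astype(int)-hw
    for xy in xys:
        _,uv=sil(c,W,name,xy,z0); im=cv2.resize(p[v0:v0+2*hw,u0:u0+2*hw],None,fx=5.5,fy=5.5,interpolation=cv2.INTER_CUBIC)
        for j in sel: cv2.polylines(im,[np.round((uv[j*48:j*48+48]-[u0,v0]+.5)*5.5-.5).astype(np.int32)],True,(0,0,255),1)
        L.append(im)
    cv2.imwrite(tag,np.hstack(L))
E
python3 - <<'E'
from h import *
t=b2w(BD,[85,-85]); print(t)
a=np.pi/2; dd=(180-6-116)*.339
T=np.eye(4); T[:3,:3]=(R.from_euler('z',a)*R.from_euler('x',np.pi)).as_matrix(); T[:3,3]=[t[0]-dd,t[1],180]
c=vision.camera_params('wrist'); W=T@c['tool_from_camera']
zoom('pics/e2z.png','pics/e2.png',c,W,'eyepiece',[t,[644,-32.8]],6,(0,1,4))
c,W=wfc('wrist'); zoom('pics/s1z.png','pics/s1.png',c,W,'short_objective',[[578.65,378.95],[579.5,378.95]],0,(0,3,4))
E
```

```text
[644.30748938 -31.32248937]
```

View pics/e2z.png

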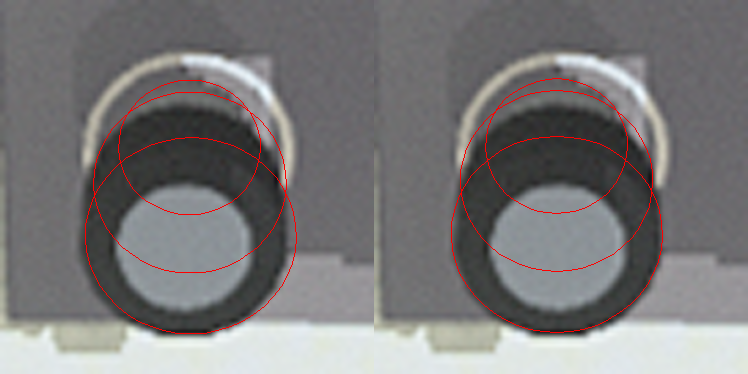

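View pics/s1z.png

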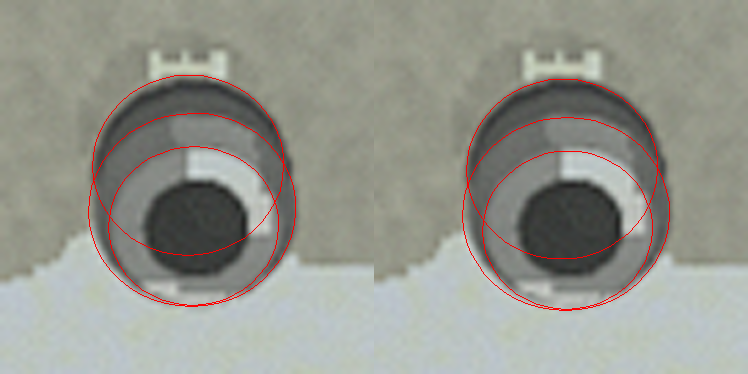

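```bash
python3 - <<'E'
from h import *
a=np.pi/2
pick([579.0,379.0],30,a); 
t=b2w(BD,[-85,85]); print(t); place(t,36,a)
look('s2','short_objective',t,a,z=180,z0=6)
c,W=wfc('wrist'); zoom('pics/s2z.png','pics/s2.png',c,W,'short_objective',[t],6,(0,3,4))
te=b2w(BD,[85,-85])
look('e3','eyepiece',te,0,z=180,z0=6)
c,W=wfc('wrist'); zoom('pics/e3z.png','pics/e3.png',c,W,'eyepiece',[te],6,(0,1,4))
cv2.imwrite('pics/se.png',np.hstack([cv2.imread('pics/s2z.png'),cv2.imread('pics/e3z.png')]))
look('f1','filter',[577,-357],0)
E
```

```text
hit False
open 39.2 F [-0.8  0.1 -0.5]
open 39.2 F [ 0.4 -0.3 -1. ] t 33.8167
[474.39251062 138.76248937]
hit True [474.15 138.66  35.98] [-0.1  0.3  4.5]
open 88.03457613637714 t 38.25
short_objective depth [473.94 136.94] IoU 0.679
short_objective net 0.74 [473.85 136.83] IoU 0.96
t 38.8583
eyepiece depth [644.68 -31.28] IoU 0.838
eyepiece net 0.64 [644.68 -31.12] IoU 0.943
t 40.3167
filter depth [ 578.04 -362.5 ] IoU 0.934
filter net 0.65 [ 578.06 -362.3 ] IoU 0.929
t 41.8833
```

View pics/se.png

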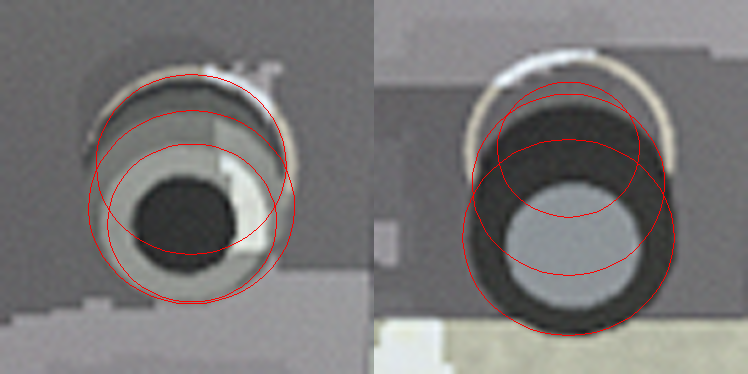

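View pics/f1_o.png

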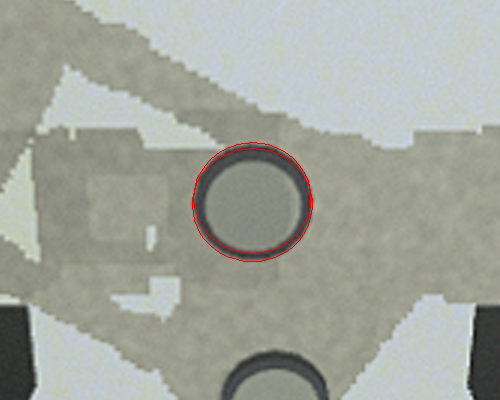

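View pics/f1.png

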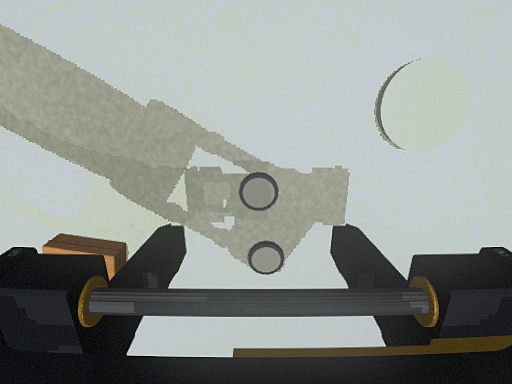

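```bash
python3 - <<'E'
from h import *
a=np.pi/4
r,_=look('f2','filter',[578.05,-362.5],a,z=140)
c,W=wfc('wrist'); b=r[-1][1]; zoom('pics/f2z.png','pics/f2.png',c,W,'filter',[b,[578.05,-362.5]],0,(0,1))
E
```

```text
filter depth [ 578.04 -362.57] IoU 0.942
filter net 0.61 [ 578.37 -362.87] IoU 0.924
t 42.9833
```

View pics/f2z.png

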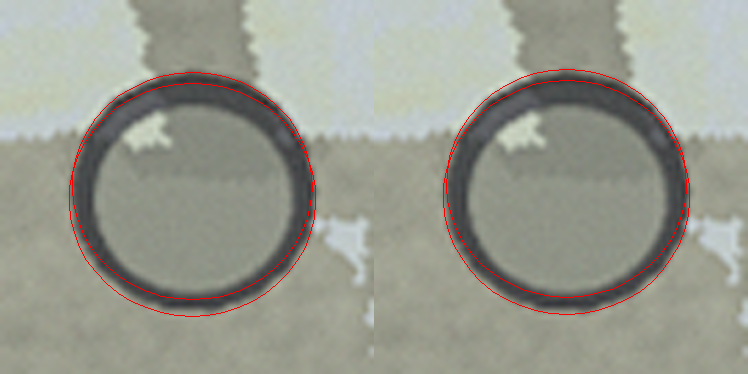

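Two views give the same filter centre. Before I pick it up I'll check the eyepiece and short objective against the rings, since their readings differed between views.

```bash
python3 - <<'E'
from h import *
for nm,xy in (('short_objective',[-85,85]),('eyepiece',[85,-85])):
  t=b2w(BD,xy); L=[]
  for a in (np.pi/2,-np.pi/2):
    tag=f'c_{nm}_{a:.1f}'; 
    _,(p,d,c,W)=look(tag,nm,t,a,z=200,z0=6)
    fitboard(p,c,W,BD,skip=[(0,0)])
    zoom(f'pics/{tag}z.png',f'pics/{tag}.png',c,W,nm,[t],6,(0,1,3,4)); L.append(cv2.imread(f'pics/{tag}z.png'))
  cv2.imwrite(f'pics/c_{nm}.png',np.hstack(L)); print(status.get_tool_pos())
E
```

```text
short_objective depth [473.86 136.89] IoU 0.68
short_objective net 0.76 [473.32 136.8 ] IoU 0.966
t 45.15
board [559.507  53.644  -0.     21.151] rms 1.12 n [261 278 223]
short_objective depth [474.25 137.61] IoU 0.918
short_objective net 0.58 [474.45 137.24] IoU 0.955
t 48.0833
board [559.402  53.524  -0.     20.992] rms 1.0 n [254 257 221 278 371 335]
[500.82025684 138.76935211 200.02238553]
eyepiece depth [643.84 -32.73] IoU 0.91
eyepiece net 0.83 [643.96 -32.54] IoU 0.96
t 51.2833
board [559.36   53.799  -0.     21.024] rms 1.03 n [355 341 257 183 267 252]
eyepiece depth [645.75 -32.1 ] IoU 0.751
eyepiece net 0.79 [645.66 -31.87] IoU 0.929
t 54.2417
board [ 5.59088e+02  5.38560e+01 -1.00000e-03  2.10590e+01] rms 0.97 n [  0   0   0 165 252 247]
[670.72945872 -31.30874946 200.01040057]
```

View pics/c_short_objective.png

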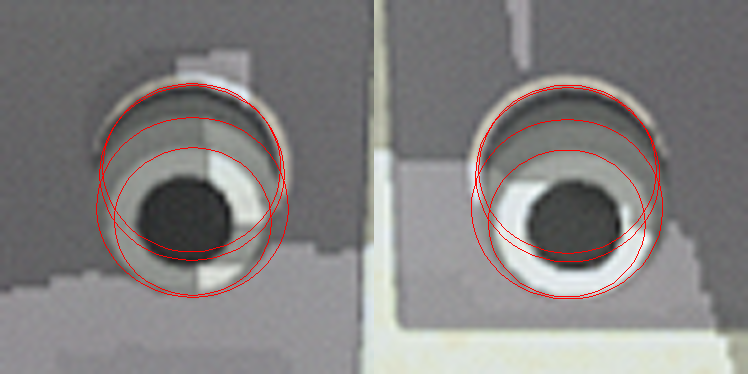

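View pics/c_eyepiece.png

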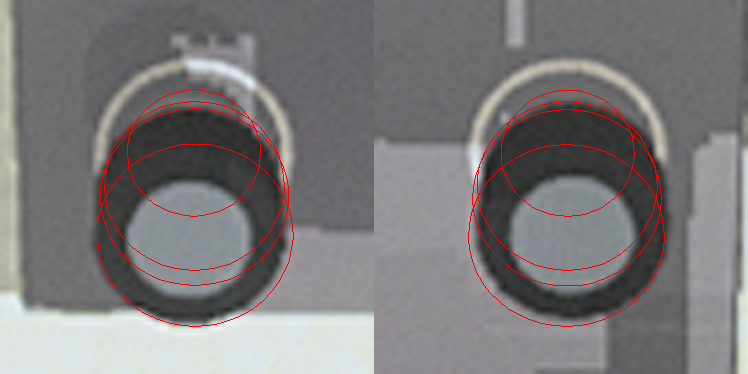

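Opposing views put the short objective about 1.6 mm off its ring centre in y and the eyepiece about 0.9 mm off. I'll re-centre the short objective with a gentle regrasp, then do the filter.

```bash
python3 - <<'E'
from h import *
a=np.pi/2; t=b2w(BD,[-85,85]); g=t+[-.3,1.5]
ctrl.move_pose([*g,110],ori(a)); print(ctrl.line_to([*g,37],velocity=90,threshold=8)); ctrl.close(); print(status.get_opening(),status.get_wrist_force()); 
ctrl.pause(.2); ctrl.line_to([*(t+[.2,1.5]),37],velocity=20); ctrl.release(); ctrl.pause(.2); ctrl.line_to([*t,130],velocity=120)
look('s5','short_objective',t,a,z=200,z0=6)
E
```

```text
False
38.96896054172526 [-0.26818487 -0.81756453  0.17985442]
short_objective depth [473.86 138.52] IoU 0.678
short_objective net 0.95 [473.99 138.79] IoU 0.939
t 61.5083
```

```bash
python3 - <<'E'
from h import *
a=np.pi/4
pick([578.1,-362.6],18.2,a)
t=b2w(BD,[0,-85]); 
ctrl.move_pose([*t,150],ori(a)); snap('f3',g=1.3)
place(t,69.2,a,up=110)
p,d,c,W=snap('f4',g=1)
E
```

```text
hit True
open 44.0 F [1.3 1.2 4.8]
open 44.1 F [-0.3 -0.1 -0.4] t 65.8
hit False [559.18 -31.28  69.33] [0.2 0.5 0.2]
open 87.87710011859998 t 70.8583
```

View pics/f4.png

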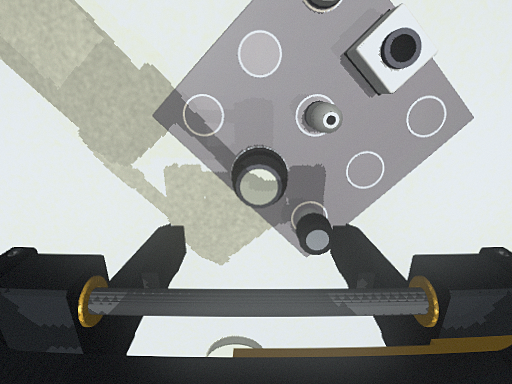

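```bash
python3 - <<'E'
from h import *
t=b2w(BD,[0,-85]); print(t); L=[]
for a in (np.pi/2,-np.pi/2):
    dd=(220-51-116)*.339; y=np.array([np.sin(a),-np.cos(a)])
    ctrl.move_pose([*(t-y*dd),220],ori(a)); ctrl.pause(.2); p,d,c,W=snap(f'f5{a:.0f}',g=1)
    m,P=dmask(c,W,d,53.5,t,40); q=P[m]; print('z',np.percentile(q[:,2],[5,50,95]))
    for r in vision.trace('wrist','filter')[:3]:
        k=np.median(cloud(c,W,d,r['mask']),0); print(r['p'],k, *([fitobj(c,W,'filter',r['mask'],k[:2],51)] if np.hypot(*(k[:2]-t))<40 else []))
    zoom(f'pics/f5z.png',f'pics/f5{a:.0f}.png',c,W,'filter',[t],51,(1,)); L.append(cv2.imread('pics/f5z.png'))
cv2.imwrite('pics/f5c.png',np.hstack(L)); snap('final_top','top'); print(status.get_time())
E
```

```text
[559.3075     -31.27998938]
z [57.76210324 59.2605873  60.38307735]
0.93 [558.39043071 -33.4984634   59.2664338 ] (array([560.07968323, -33.80121057]), np.float64(0.9414158028004415))
z [58.08946252 59.37242684 60.61706296]
0.98 [562.72241746 -33.41497609  59.38364686] (array([560.76093455, -33.49939899]), np.float64(0.9355990135421625))
0.37 [645.39504269 -31.78090406  56.38217869]
74.9917
```

View pics/f5c.png

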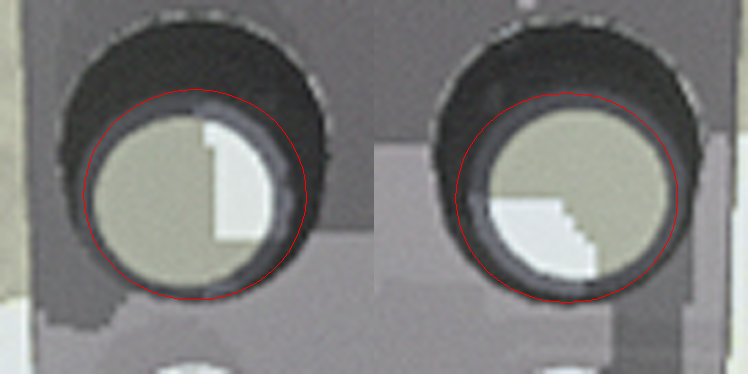

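View pics/final_top.png

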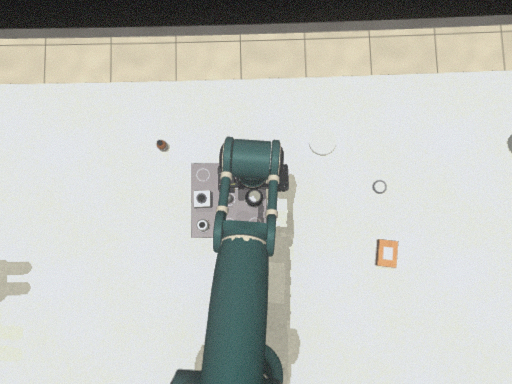

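The filter lies flat, with its top at z=59, but about 2.5 mm off centre. Time is 75 s, so there's room to regrasp and shift it.

```bash
python3 - <<'E'
from h import *
a=np.pi/4; t=b2w(BD,[0,-85]); P0=np.array([560.4,-33.6]); j=np.array([.6,.6])
g=P0+j; e=t+j
ctrl.move_pose([*g,115],ori(a)); print(ctrl.line_to([*g,69.8],velocity=80,threshold=6)); ctrl.close(); print(status.get_opening(),status.get_wrist_force())
z=status.get_tool_pos()[2]; print(z)
ctrl.line_to([*g,z+4],velocity=40); ctrl.line_to([*e,z+4],velocity=20); ctrl.line_to([*e,z+.2],velocity=20,threshold=5)
ctrl.pause(.1); ctrl.release(); ctrl.pause(.2); ctrl.line_to([*e,150],velocity=120); print(status.get_time())
L=[]
for a in (np.pi/2,):
    dd=(220-51-116)*.339; y=np.array([np.sin(a),-np.cos(a)])
    ctrl.move_pose([*(t-y*dd),220],ori(a)); ctrl.pause(.2); p,d,c,W=snap(f'f6{a:.0f}',g=1)
    m,P=dmask(c,W,d,53.5,t,40); q=P[m]; print('z',np.percentile(q[:,2],[5,50,95]))
    for r in vision.trace('wrist','filter')[:3]:
        k=np.median(cloud(c,W,d,r['mask']),0); print(r['p'],k, *([fitobj(c,W,'filter',r['mask'],k[:2],51)] if np.hypot(*(k[:2]-t))<40 else []))
    zoom(f'pics/f6z.png',f'pics/f6{a:.0f}.png',c,W,'filter',[t],51,(1,))
print(status.get_time())
E
```

```text
False
43.474289236855064 [ 0.25337773 -0.0010035   0.43465321]
69.92524265297445
81.2667
z [57.69805168 59.19686884 60.42445252]
0.92 [556.96987634 -31.27660054  59.20635363] (array([559.08059349, -31.5941863 ]), np.float64(0.933942148226324))
82.3417
```

View pics/f6z.png

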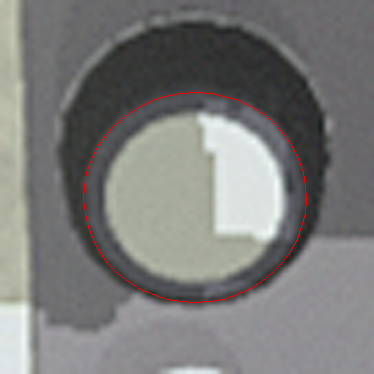

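View pics/f62.png

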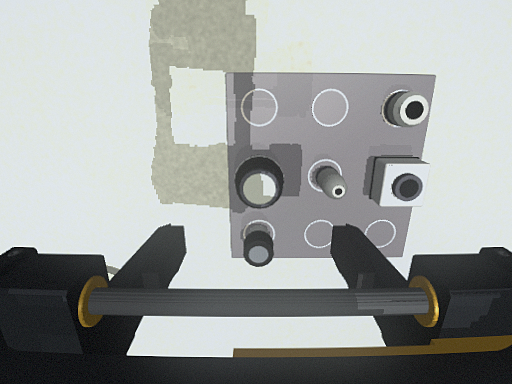

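All four pieces stand in place and the filter is now centred to about 0.4 mm. The gripper is clear, so I'm handing in.

```bash
python3 - <<'E'
from h import *
print(status.get_opening(),status.get_tool_pos()); order.close_job(); print(status.get_time())
E
```

```text
88.00483799832855 [541.08250683 -31.25031598 219.2803224 ]
the job is handed in; nothing more can be done
the job is handed in; nothing more can be done
```

I placed all four pieces in the order asked and handed the job in at about 82 s, with the gripper open and clear of everything. The filter was the ring farthest to the robot's left.

The last measured distance of each piece from the centre of its spot:

| Piece | Spot | Offset |
|---|---|---|
| Long objective | between the condenser and the camera | about 0.3 mm |
| Eyepiece | directly behind the condenser | about 1 mm |
| Short objective | directly in front of the camera | about 0.5 mm |
| Filter | on top of the condenser, lying flat with its top at 59 mm | about 0.4 mm |

- **Corrections:** The short objective first stood about 1.6 mm off and the filter about 2.5 mm off. I regrasped and re-centred both; the short objective was done before the filter, so the order held.
- **Checks that disagreed:** Single wrist views of the eyepiece differed by 1–2 mm depending on the viewing side. The figure above averages opposing views, and I left the eyepiece as it was. After re-centring, I checked the short objective and the filter from one side only.
- **Bystanders:** I did not go near the oil bottle, petri dish or slide box. In the last top-camera picture, taken before the filter was re-centred, they were where they started.

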